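# Make the UV light box safe at its guarded toggle and demould a cured resin block

### The job

The resin block with the blue carrier has cured on the UV light box. Switch the lamp off first: lift the orange guard on the driver box, push the red toggle right over to off (the green dot) and shut the guard fully again so that nobody can knock the lamp back on. Then lift the block up out of its mould by its carrier and set it down gently, not dropped, flat with the carrier up in the free half of the steel tray beside the yellow one, leaving the mould, the tray and everything else where they are.

Things in the scene. Friction and masses are not known exactly. Their poses are not given: they have to be found in the camera images.
- console: White UV lamp driver box, fixed: 160 mm deep (its x), 190 wide (its y), 75 high. Origin: centre of its underside; its front (dial) looks to its -x, y to its left, z up. On top a steel switch plate, upper face 78 mm above the bench, carries toggle and guard; on the plate's left a fixed black upright, 98 mm long (x), 12 thick, right face at console y = +60, 135 mm high, carries the guard's hinge.
- guard (a joint): Angle of the orange see-through guard over the toggle, rad: 0 = shut (start), grows as its right edge (with the bar) swings up and over to the left (console +y); stop at 2.05. Friction hinge: the guard stays at any angle where it is left, never falls by itself and must be moved all the way both ways (about 0.25 N m to lift, under 3 N at the bar).
- guard_hinge (a point): Middle of the guard's hinge line, at console x = 0, y = +60 mm, z = 137 mm; the line runs along the console's x. Turns with the guard. Guard: hood of 4 mm sheet; its top reaches 115 mm from the hinge line towards console -y and is 96 mm wide (x), outer face level with the hinge line; a wall along its -y edge and two end walls hang 55 mm down; no wall at the hinge, no floor.
- guard_bar (a point): Middle of the guard's red lift bar: round, 11 mm thick, 80 mm long along the console's x, 35 mm out from the hood's -y wall (centre to wall), on two thin arms 34 mm either side of the middle. Guard shut: 150 mm from the hinge line towards console -y and 12 mm below it, so at console y = -90 mm, 125 mm above the bench. Turns with the guard about the hinge.
- toggle (a joint): Angle of the red bat-handled toggle, rad: 0 = lamp ON (start, leaning 0.45 rad to the console's -x, its front, red dot), 0.9 = OFF (leaning 0.45 rad to console +x, its rear, green dot). Friction only, no snap: it stays where it is left and must be pushed right over to its stop (about 0.06 N m, 2 N at the tip).
- toggle_tip (a point): Point on the toggle's axis near its round top, 42 mm from its pivot; handle 13 mm thick there, 8 mm at the pivot, ending 6.5 mm beyond this point. Pivot: console x = 0, y = -5 mm, 80 mm above the bench; it turns about a line along the console's y. With the guard up, nothing stands on the plate or box top in front of or behind the toggle.
- light_table: Grey UV light box with a violet window, fixed to the bench: 200 mm (its x) by 190 mm (its y), flat top 55 mm above the bench. Origin: centre of its underside. The mould lies on it.
- mould: White PTFE mould, 125 mm (its x) by 100 mm (its y), 25 mm high, 0.6 kg, lying loose on the light box. Origin: centre of its underside (55 mm above the bench). Open cavity in the middle of its top, 73.5 x 49.5 mm, 16 mm deep (floor 9 mm above the origin), holding the block.
- block: The cured block with the blue carrier, about 85 g, in the mould's cavity, long side along the mould's x. Origin: centre of its underside; z up. Amber resin slab 70 (x) by 46 (y) by 14 mm; blue plate 66 x 42 mm from 14 to 20 mm; blue rib to grip, 56 (x) by 27 mm (y), from 20 to 46 mm height. About 1.7 mm play all round in the cavity; nothing sticks.
- block_grip (a point): Middle of the blue rib to grip the block by (across its 27 mm width, along the block's y), 33 mm above the block's underside.
- tray: Open stainless tray, 220 mm (its x) by 150 mm (its y), 20 mm high, walls and floor 3 mm, 0.7 kg, loose on the bench. Origin: centre of its underside. The half of it at negative x is free; the earlier block stands in the half at positive x.
- done_block: An earlier block, same shape as the cured block but with a yellow carrier, standing in the tray near tray x = +55 mm with its long side along the tray's y; bystander. Origin: centre of its underside.
- jar_blue: Closed blue specimen jar with a white screw cap, 48 mm across and 72 mm tall, standing loose on the bench; bystander. Origin: centre of its underside.
- jar_purple: Closed purple specimen jar with a white screw cap, 48 mm across and 72 mm tall, standing loose on the bench; bystander. Origin: centre of its underside.
- jar_red: Closed red specimen jar with a white screw cap, 48 mm across and 72 mm tall, standing loose on the bench; bystander. Origin: centre of its underside.
- jar_teal: Closed teal specimen jar with a white screw cap, 48 mm across and 72 mm tall, standing loose on the bench; bystander. Origin: centre of its underside.
- slide_box: Closed blue slide box, 85 x 175 mm, 34 mm high, loose on the bench; bystander. Origin: centre of its underside.
- rinse_bottle: White bottle with a red cap, 60 mm across, 150 mm tall, loose on the bench; bystander. Origin: centre of its underside.
- timer: White lab timer standing upright, 22 x 75 mm, 65 mm tall, loose on the bench; bystander. Origin: centre of its underside.

How it is judged:
By the outcome, as a careful person would: the job done as asked, in the order asked, and still so for the second after the job is handed in, with the robot touching nothing.
It also fails if it takes over 72 s, if anything falls off the work surface, if the arm or the gripper's body presses on something with over 40 N, if the wrist force passes 120 N, or if a joint passes its speed limit or range.

### The arm

A 6-joint arm with a two-finger parallel gripper is mounted at the origin on the work surface. World frame = base frame: x ahead of the robot, y to its left, z up, the work surface at z = 0. Lengths are in m, angles in degrees, forces in N, time in s.
With the tool pointing down it reaches from about 0.375 to 0.9 m from the base axis. Payload 3.1 kg.
Tool frame: the origin (TCP) lies midway between the tips of the shut fingers; the grasp point (between the pads) lies 19 mm behind it; z points along the fingers, y is the line along which they close (so a half turn about z gives the same grasp; the last joint's range is limited). The gripper opens to 87 mm and grips with 3 to 60 N. Pads are 19 mm wide; open, the fingers measure 117 mm over their backs; the gripper's body (75 mm by 190 mm) begins 51 mm behind the grasp point.
Start: joints at [-82.305, 30.224, 82.088, -0, 67.689, -10.227], TCP at [0.192, -0.595, 0.223] pointing down, gripper open.
Joint ranges: [-176.69, 176.69], [-43.24, 126.21], [12.49, 139.97], [-82, 262], [0, 151.66], [-163.58, 163.58]. Speed limits (degrees/s): [159.86, 159.86, 180, 180, 180, 180].

### API

Orientations are given as a 3x3 rotation matrix whose columns are the frame's x, y, z axes.
In Python, from rig import bot gives the robot as it stands.
- The arm moves only by the tool send_path, called as name(argument=value, ...) on one line, values as JSON. Schema: {"type":"object","properties":{"rows":{"type":"array","items":{"type":"number"},"minItems":7,"maxItems":140},"only":{"type":"string"},"quiet":{"type":"boolean"},"lines":{"type":"string"}},"required":["rows"],"additionalProperties":false}. rows is one flat list of numbers that holds 1 to 20 rows one after another, with no inner brackets; each row has 7 numbers: dx, dy, dz in mm, then a rotation vector rx, ry, rz in units of 10 degrees, then the opening from 0.0 (shut) to 1.0 (fully open); each row is the pose to reach, as a shift and turn from the pose commanded when the call began, along the tool's axes at that moment; what a row does not reach only later rows make up. A row lasts 1/10 s, in which the tool goes at most 0.05 m and 8.59 degrees, less where a joint would pass 70% of its speed; a pose out of reach is approached as far as the arm can. The fingers move at their own pace and stop on an object; the grip force is fixed at half the most. Time passes only in rows, so rows that do not move let the fingers close. The tool returns the time, the measured TCP pose, the force, the opening and the grip force at its end. only (a regular expression) keeps the lines of the reply that match it, lines (a string "A,B") keeps lines A to B, and quiet returns only ok. Input that does not fit is refused with a message, and nothing moves.
- bot.read_state(): the state, without advancing time (a new reading comes with each control period).
- bot.capture(name): name is "scene" or "top" or "wrist"; returns a dict with "color" (384x512x3 uint8, red, green, blue), "K" (3x3 intrinsics, pixels), "view" (4x4, takes a point from world to camera coordinates); the wrist camera has in their place "mount" (4x4, takes a point from camera to tool coordinates, whose origin is the TCP and whose axes are the flange's). Camera axes: x right, y up, looking along -z (the intrinsics and any distortion apply to the point x, -y, -z); pixel columns grow to the right and rows downward; lengths in m; the calibration is good to about 2 mm. A picture is of the moment at which its call begins: read the wrist's pose just before it. There is no depth.
- bot.hand_in(): hands the job in; it is judged then, once.
The state is a dict: "time_s": time; "joint_positions": joint angles; "qvel": joint speeds; "tau": joint torques, N m; "position": TCP position; "tcp_rot": TCP orientation; "force": force on the tool from outside, world axes, zero at the start; "moment": the same for the moment, N m; "opening": opening from 0.0 (shut) to 1.0 (fully open); "grasp_force": force on a finger pad.
Only numpy, scipy, OpenCV 4.12 (cv2) and the standard library are available. Lean on these libraries where they do the work, as an engineer would, in place of code of your own. Each camera call takes 0.05 s, during which the arm holds its last target. There are 200 camera calls.

## Working session

There is one attempt and no reset: what is moved stays moved. The work goes in short steps, Python scripts to look and compute and a tool call to move; the robot and the scene stay as the last step left them, time stands still between calls to the robot, and variables do not carry over. Pictures are saved under pics/ and viewed, at most 10 in all, crops included, and the job is handed in when it is done.

```bash
ls; mkdir -p pics
```

Run:
```python
from rig import bot
import cv2,numpy as np,pickle
s=bot.read_state();print(s)
d={}
for n in("scene","top"):
    c=bot.capture(n);d[n]=c;print(n,c.keys(),c["K"],c["view"])
    cv2.imwrite(f"pics/{n}0.png",cv2.resize(c["color"][:,:,::-1],(800,600)))
    cv2.imwrite(f"pics/{n}raw.png",c["color"][:,:,::-1])
pickle.dump(d,open("caps.pkl","wb"))
```

```text
pics
rig.py
{'time_s': 0.0, 'joint_positions': array([-8.23048473e+01,  3.02791873e+01,  8.21563948e+01, -1.61277430e-03,
        6.76875493e+01, -1.02264512e+01]), 'qvel': array([ 0.01395688, -0.07503767, -0.00377779,  0.05252464, -0.03417048,
       -0.02808977]), 'tau': array([-9.55767791e-04, -4.40048540e+01, -1.76591331e+01,  6.33046520e-02,
        5.83553617e-02, -1.86963684e-04]), 'position': array([ 0.19225242, -0.59393323,  0.2215692 ]), 'tcp_rot': array([[ 9.51475203e-01,  3.07725265e-01, -3.13568469e-04],
       [ 3.07725219e-01, -9.51472894e-01,  2.12620585e-03],
       [ 3.55935359e-04, -2.11952507e-03, -9.99997690e-01]]), 'force': array([-0.13849626,  0.27668695,  0.06614093]), 'moment': array([-0.10054625, -0.00668593, -0.06184445]), 'grasp_force': 0.0, 'opening': 0.9985183467005228}
scene dict_keys(['color', 'K', 'view']) [[393.64858719   0.         262.75832365]
 [  0.         393.64858719 184.6916907 ]
 [  0.           0.           1.        ]] [[-0.49287217  0.87004836  0.0096367   0.23957242]
 [-0.75171367 -0.43136227  0.49885183  0.39531192]
 [ 0.43818213  0.23862615  0.86663371 -1.61806099]
 [ 0.          0.          0.          1.        ]]
top dict_keys(['color', 'K', 'view']) [[403.48592335   0.         252.95521857]
 [  0.         403.48592335 192.79906028]
 [  0.           0.           1.        ]] [[-0.00639604 -0.99996423 -0.00553416  0.04250653]
 [ 0.99276366 -0.00701344  0.11987959 -0.56612113]
 [-0.11991412 -0.00472736  0.99277301 -1.06325548]
 [ 0.          0.          0.          1.        ]]
```

View pics/scene0.png

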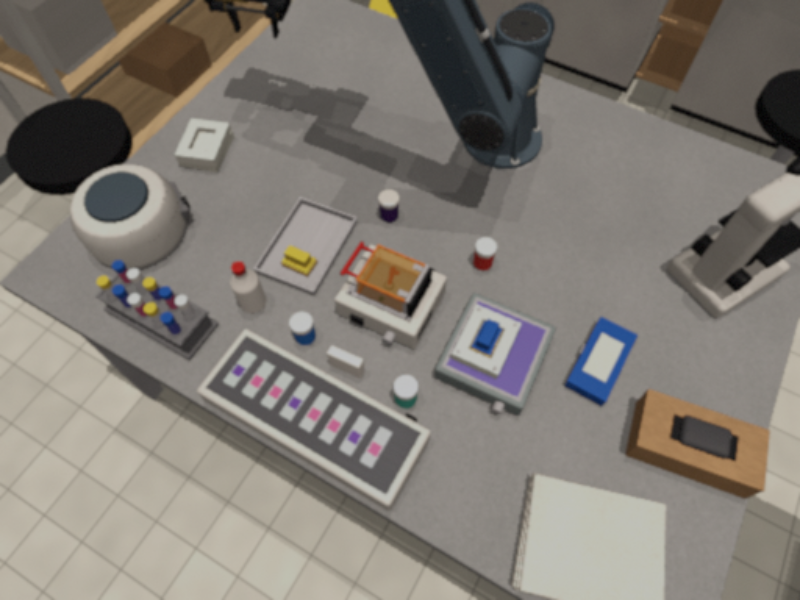

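View pics/top0.png

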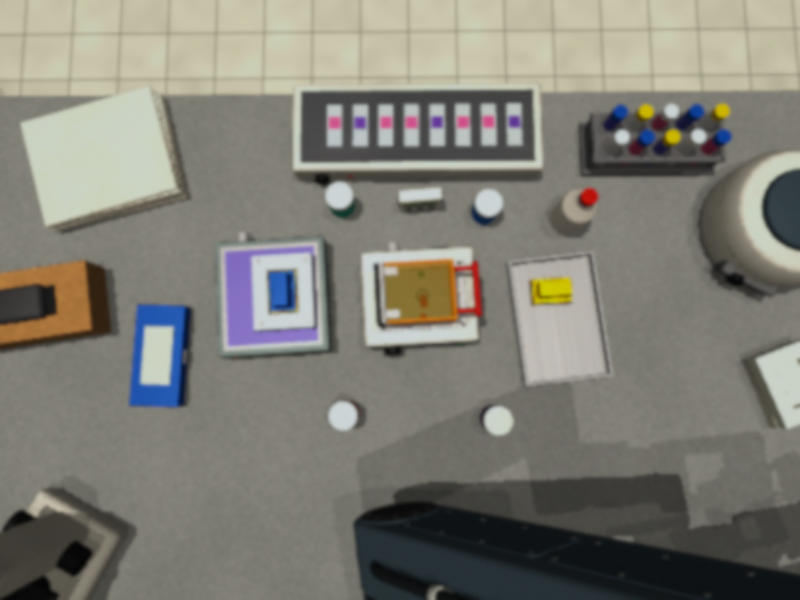

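The scene view shows the driver box at about (390,290), the mould and block at (485,335) and the tray at (305,245). In the top view the console is at (420,297), with its dial facing the robot and the bar at (470,290). The block is at (282,291) and the tray at (560,318), with its free half towards the robot. Next I'll get coarse positions from colour masks.

Create h.py:
```python
import numpy as np,cv2,pickle
def ray(c,px):
    V=c["view"];R=V[:3,:3];t=V[:3,3]
    d=np.linalg.inv(c["K"])@[px[0],px[1],1.];d=R.T@(d*[1,-1,-1])
    return -R.T@t,d/np.linalg.norm(d)
def onz(c,px,z):
    o,d=ray(c,px);return o+d*(z-o[2])/d[2]
def tri(rays):
    A=sum(np.eye(3)-np.outer(d,d) for o,d in rays);b=sum((np.eye(3)-np.outer(d,d))@o for o,d in rays)
    p=np.linalg.solve(A,b);return p,[np.linalg.norm(np.cross(p-o,d)) for o,d in rays]
def proj(c,p):
    q=c["view"][:3,:3]@p+c["view"][:3,3];q=c["K"]@(q*[1,-1,-1]);return q[:2]/q[2]
def wrist(bot):
    s=bot.read_state();c=bot.capture("wrist")
    T=np.eye(4);T[:3,:3]=s["tcp_rot"];T[:3,3]=s["position"]
    c["view"]=np.linalg.inv(T@c["mount"]);return c
def blobs(c,lo,hi,amin=30,k=0):
    h=cv2.cvtColor(c["color"],cv2.COLOR_RGB2HSV);m=cv2.inRange(h,np.array(lo),np.array(hi))
    if k:m=cv2.morphologyEx(m,cv2.MORPH_OPEN,np.ones((k,k)))
    cs,_=cv2.findContours(m,cv2.RETR_EXTERNAL,cv2.CHAIN_APPROX_NONE)
    return sorted([x for x in cs if cv2.contourArea(x)>amin],key=cv2.contourArea,reverse=True)
```

Run:
```python
from h import *
d=pickle.load(open("caps.pkl","rb"))
cols={"blue":((105,150,60),(125,255,255)),"orange":((5,150,60),(20,255,255)),"yellow":((24,150,100),(34,255,255)),"red":((0,170,100),(4,255,255)),"red2":((170,150,90),(180,255,255)),"white":((0,0,190),(180,40,255))}
for n in d:
    for k,(lo,hi) in cols.items():
        for b in blobs(d[n],lo,hi,25)[:7]:
            r=cv2.minAreaRect(b);m=cv2.moments(b)
            ctr=np.array([m["m10"],m["m01"]])/m["m00"]
            print(n,k,ctr.round(1),"rect",np.round(r[0],1),np.round(r[1],1),round(r[2]),"z0.1:",onz(d[n],ctr,.1)[:2].round(3))
t,s=d["top"]["color"],d["scene"]["color"]
a=cv2.resize(t[145:255,130:400],(800,326),interpolation=cv2.INTER_CUBIC)
cv2.imwrite("pics/topzoom.png",a[:,:,::-1])
```

```text
scene blue [384.4 230.8] rect [384.2 230.6] [26.8 49.2] 27 z0.1: [0.523 0.445]
scene blue [311.5 215.3] rect [311.8 214.9] [11.2 18.8] 27 z0.1: [0.587 0.229]
scene blue [195.3 216.3] rect [195.3 216.3] [ 6.1 11.4] 73 z0.1: [ 0.768 -0.08 ]
scene blue [106.8 203.8] rect [107.3 203.8] [8.5 6.4] 45 z0.1: [ 0.87  -0.345]
scene blue [105. 187.] rect [105. 187.] [6. 8.] 90 z0.1: [ 0.826 -0.39 ]
scene blue [ 76.2 186.3] rect [ 76.5 186.5] [8.5 5.7] 45 z0.1: [ 0.87  -0.471]
scene blue [ 75.5 170. ] rect [ 75.8 169.8] [6.4 5.7] 45 z0.1: [ 0.824 -0.517]
scene orange [243.2 175.6] rect [247.1 176.3] [34.5 32.2] 23 z0.1: [ 0.569 -0.028]
scene yellow [190.7 166.1] rect [190.8 166.1] [18.4 11.6] 24 z0.1: [ 0.624 -0.198]
scene yellow [244.8   3.9] rect [245.8   3.5] [18.1  8.1] 21 z0.1: [-0.191 -0.475]
scene yellow [ 95.7 197.1] rect [ 95.5 197. ] [6. 7.] 90 z0.1: [ 0.869 -0.391]
scene yellow [ 95.1 180.9] rect [ 95. 181.] [6. 6.] 90 z0.1: [ 0.824 -0.433]
scene yellow [ 65.8 179.8] rect [ 65.7 179.9] [5.8 5.8] 63 z0.1: [ 0.868 -0.518]
scene red [152.1 171. ] rect [152. 171.] [6. 6.] 90 z0.1: [ 0.703
[... 1575 characters left out ...]
515]
top red [304.2 186.9] rect [300.5 184.5] [33. 13.] 90 z0.1: [ 0.573 -0.093]
top red [376.4 125.6] rect [376.8 125.8] [9.2 9.9] 45 z0.1: [ 0.732 -0.284]
top white [265.4  78.4] rect [261.2  78.5] [ 56.6 184.1] 90 z0.1: [0.863 0.003]
top white [62.9 98. ] rect [65.7 94.4] [73.9 97.3] 74 z0.1: [0.814 0.538]
top white [180.  185.9] rect [179.8 185.8] [47.  37.7] 87 z0.1: [0.578 0.225]
top white [262.2 192.6] rect [267.8 189.1] [58.  70.1] 87 z0.1: [0.559 0.015]
top white [490.5 134.1] rect [493.  134.5] [73. 36.] 90 z0.1: [ 0.707 -0.578]
top white [501.5 243.2] rect [506.4 246.4] [47.5 28.2] 68 z0.1: [ 0.427 -0.584]
top white [153.   35.6] rect [153.   35.5] [27. 28.] 90 z0.1: [0.986 0.304]
```

View pics/topzoom.png

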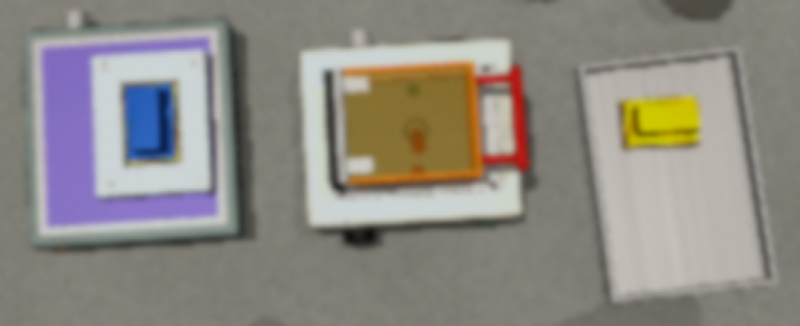

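```bash
python3 -c "
from rig import bot
c=bot.capture('wrist');print(c['mount'],c['K'])"
```

```text
[[ 1.00124412e-03  9.53438709e-01  3.01585188e-01  8.36408242e-02]
 [ 9.99998655e-01 -5.62911148e-04 -1.54033261e-03 -1.57183158e-04]
 [-1.29884707e-03  3.01586325e-01 -9.53437990e-01 -1.63619107e-01]
 [ 0.00000000e+00  0.00000000e+00  0.00000000e+00  1.00000000e+00]] [[266.39990599   0.         258.27777179]
 [  0.         266.39990599 185.52985632]
 [  0.           0.           1.        ]]
```
Wrist camera sits at +x tool 84mm, 164mm behind TCP. Looking forward-ish (camera -z in tool = (-0.30, 0, 0.953)): toward -x i.e. towards the TCP.

The top zoom shows, in crop pixels:
- Console top corners: (300,52), (510,40), (308,227), (522,216)
- Bar: x≈521, from y=68 to 168
- Mould corners: (92,57), (206,50), (97,197), (212,190)
- Tray corners: (580,68), (738,50), (613,300), (775,282)

I'll cast these onto planes.

Run:
```python
from h import *
d=pickle.load(open("caps.pkl","rb"));c=d["top"]
Q={"console":(.075,[(300,52),(510,40),(522,216),(308,227)]),"mould":(.08,[(92,57),(206,50),(212,190),(97,197)]),"tray":(.02,[(580,68),(738,50),(775,282),(613,300)]),"table":(.055,[(28,35),(228,20),(240,234),(35,247)]),"hood":(.137,[(340,66),(474,62),(480,178),(345,186)]),"bar":(.125,[(519,68),(519,68),(525,168),(525,168)])}
for k,(z,p) in Q.items():
    w=np.array([onz(c,(x/2.963+130,y/2.963+145),z) for x,y in p])[:,:2]
    e=[np.linalg.norm(w[i]-w[(i+1)%4]).round(4) for i in range(4)]
    v=(w[0]+w[1]-w[2]-w[3]);u=w[0]+w[3]-w[1]-w[2]
    print(k,"c",w.mean(0).round(4),"edges",e,"yaw",np.degrees(np.arctan2(v[1],v[0])).round(1),np.degrees(np.arctan2(-u[0],u[1])).round(1))
```

```text
console c [ 0.5689 -0.0019] edges [np.float64(0.1876), np.float64(0.1572), np.float64(0.1878), np.float64(0.1561)] yaw 2.6 2.7
mould c [0.5787 0.2258] edges [np.float64(0.1014), np.float64(0.1249), np.float64(0.1008), np.float64(0.1248)] yaw 3.1 3.1
tray c [ 0.5362 -0.2498] edges [np.float64(0.1492), np.float64(0.2174), np.float64(0.1494), np.float64(0.2168)] yaw 6.4 6.0
table c [0.5733 0.2475] edges [np.float64(0.1828), np.float64(0.1953), np.float64(0.1832), np.float64(0.193)] yaw 3.5 3.6
hood c [5.696e-01 3.000e-04] edges [np.float64(0.1123), np.float64(0.0976), np.float64(0.1119), np.float64(0.1009)] yaw 2.0 2.2
bar c [ 0.5748 -0.0948] edges [np.float64(0.0), np.float64(0.0852), np.float64(0.0), np.float64(0.0852)] yaw 2.1 -0.0
```

Sizes agree with the text: console at (0.569, −0.002) with yaw 2.6°. I'll move above the bar and look with the wrist camera.

Units first: shifts go in mm and turns go in units of 10 degrees. So 0.527 m is 527, -0.391 m is -391, 15.3 degrees is 1.53.

send_path(rows=[527,-391,-18,0,0,1.53,1,527,-391,-18,0,0,1.53,1,527,-391,-18,0,0,1.53,1,527,-391,-18,0,0,1.53,1,527,-391,-18,0,0,1.53,1,527,-391,-18,0,0,1.53,1,527,-391,-18,0,0,1.53,1,527,-391,-18,0,0,1.53,1,527,-391,-18,0,0,1.53,1,527,-391,-18,0,0,1.53,1,527,-391,-18,0,0,1.53,1,527,-391,-18,0,0,1.53,1,527,-391,-18,0,0,1.53,1,527,-391,-18,0,0,1.53,0.4,527,-391,-18,0,0,1.53,0.4,527,-391,-18,0,0,1.53,0.4,527,-391,-18,0,0,1.53,0.4])

```text
time_s: 1.85
position: [0.5725, -0.0618, 0.2403]
tcp_rot: [[0.999, 0.044, -0.001], [0.044, -0.999, -0.0], [-0.001, 0.0, -1.0]]
force: [-0.2, 0.1, -0.4]
opening: 0.722
grasp_force: 0.0
```

Run:
```python
from rig import bot
from h import *
c=wrist(bot);s=bot.read_state();print(s["tcp_rot"],s["joint_positions"])
pickle.dump(c,open("w1.pkl","wb"))
cv2.imwrite("pics/w1.png",cv2.resize(c["color"][:,:,::-1],(800,600)))
for b in blobs(c,(0,150,80),(5,255,255),60)[:4]: print(cv2.minAreaRect(b))
```

```text
[[ 9.99056152e-01  4.34301088e-02 -7.94490247e-04]
 [ 4.34300464e-02 -9.99056466e-01 -9.56529206e-05]
 [-7.97894835e-04  6.10578905e-05 -9.99999680e-01]] [-1.72730205e+01  2.52690148e+01  8.80842224e+01 -2.04162871e-02
  6.66886049e+01  7.02459221e+01]
((271.5, 178.0), (80.0, 37.0), 90.0)
((498.0, 34.0), (34.0, 26.0), 90.0)
```

View pics/w1.png

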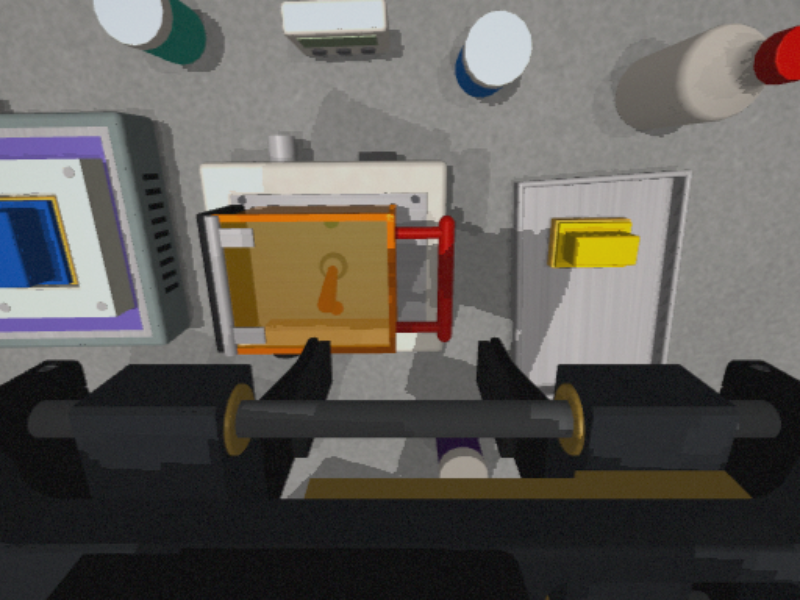

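The wrist view shows the bar from (447,217) to (447,342) and the hood's bar-side edge at x≈394 (y 213–352). The toggle behind it leans towards the robot, as expected. I'll triangulate the bar from the two views.

Run:
```python
from h import *
c=pickle.load(open("caps.pkl","rb"))["top"];w=pickle.load(open("w1.pkl","rb"))
P=[]
for a,b in (((519,68),(447,219)),((525,168),(446,341))):
    p,r=tri([ray(c,(a[0]/2.963+130,a[1]/2.963+145)),ray(w,np.array(b)*.64)]);print(p.round(4),np.round(r,4));P.append(p)
m=(P[0]+P[1])/2;print("mid",m)
for q in((447,219),(446,341)):print("w z.125",onz(w,np.array(q)*.64,.125).round(4))
# hood top corners at z .137 and console top front-far corners z .075
h=np.array([onz(w,np.array(q)*.64,.137) for q in((220,214),(394,214),(394,351),(231,351))]);print(h.round(4),h.mean(0).round(4))
k=np.array([onz(w,np.array(q)*.64,.075) for q in((201,163),(446,163))]);print(k.round(4))
t=np.array([onz(w,np.array(q)*.64,.08) for q in((133,318),(76,160))]);print("mould corners",t.round(4))
print("toggle tip",onz(w,np.array((336,308))*.64,.118).round(4))
```

```text
[ 0.618  -0.0915  0.1214] [0.0021 0.0021]
[ 0.5318 -0.0951  0.129 ] [0.0007 0.0007]
mid [ 0.57491693 -0.09330506  0.12519202]
w z.125 [ 0.6187 -0.0889  0.125 ]
w z.125 [ 0.53  -0.095  0.125]
[[ 0.617   0.0568  0.137 ]
 [ 0.6219 -0.0537  0.137 ]
 [ 0.5262 -0.0573  0.137 ]
 [ 0.5211  0.0575  0.137 ]] [0.5715 0.0008 0.137 ]
[[ 0.6456  0.0943  0.075 ]
 [ 0.6539 -0.0905  0.075 ]]
mould corners [[0.519  0.1612 0.08  ]
 [0.6438 0.1844 0.08  ]]
toggle tip [ 0.5496 -0.0136  0.118 ]
```

send_path(rows=[0,33,0,0,0,0,0.34,0,33,40,0,0,0,0.34,0,33,80,0,0,0,0.34,0,33,80,0,0,0,0.34,0,33,110,0,0,0,0.34,0,33,134,0,0,0,0.34,0,33,134,0,0,0,0.34])

```text
time_s: 2.6
position: [0.5733, -0.0936, 0.1054]
tcp_rot: [[0.999, 0.045, -0.004], [0.045, -0.999, 0.002], [-0.004, -0.002, -1.0]]
force: [-0.0, -0.4, 0.8]
opening: 0.344
grasp_force: 0.0
```

send_path(rows=[0,0,0,0,0,0,0,0,0,0,0,0,0,0,0,0,0,0,0,0,0,0,0,0,0,0,0,0,0,0,0,0,0,0,0])

```text
time_s: 3.1
position: [0.5761, -0.0903, 0.1086]
tcp_rot: [[0.999, 0.044, 0.003], [0.044, -0.999, 0.005], [0.004, -0.004, -1.0]]
force: [2.2, 8.8, 3.8]
opening: 0.112
grasp_force: 30.0
```

Scaled: -0.119 m is -119, -0.11 m is -110.

send_path(rows=[0,-3,-13,0,0,0,0,0,-3,-26,0,0,0,0,0,-5,-39,0,0,0,0,0,-8,-52,0,0,0,0,0,-12,-64,0,0,0,0,0,-17,-77,0,0,0,0,0,-23,-88,0,0,0,0,0,-30,-99,0,0,0,0,0,-38,-110,0,0,0,0,0,-47,-119,0,0,0,0,0,-47,-119,0,0,0,0])

```text
time_s: 4.2
position: [0.5739, -0.0484, 0.2293]
tcp_rot: [[0.999, 0.047, 0.004], [0.047, -0.999, -0.006], [0.004, 0.007, -1.0]]
force: [1.6, -7.3, 4.8]
opening: 0.118
grasp_force: 30.0
```

Scaled: -0.158 m is -158, -0.146 m is -146.

send_path(rows=[0,-10,-9,0,0,0,0,0,-20,-17,0,0,0,0,0,-31,-24,0,0,0,0,0,-43,-30,0,0,0,0,0,-55,-35,0,0,0,0,0,-68,-39,0,0,0,0,0,-81,-41,0,0,0,0,0,-94,-43,0,0,0,0,0,-107,-43,0,0,0,0,0,-120,-43,0,0,0,0,0,-133,-41,0,0,0,0,0,-146,-38,0,0,0,0,0,-158,-34,0,0,0,0,0,-158,-34,0,0,0,0])

```text
time_s: 5.6
position: [0.5656, 0.1133, 0.2615]
tcp_rot: [[0.999, 0.047, 0.002], [0.047, -0.999, 0.002], [0.002, -0.002, -1.0]]
force: [2.7, 2.4, 6.4]
opening: 0.115
grasp_force: 30.0
```

The guard is at about 115°. I'll release, rise, and compute the turn for the toggle push: fingers across console x, body leaning 35° to −y.

send_path(rows=[0,0,0,0,0,0,0.35,0,0,0,0,0,0,0.35,0,0,0,0,0,0,0.35,0,0,-40,0,0,0,0.35,0,0,-70,0,0,0,0.35])

```text
time_s: 6.1
position: [0.5645, 0.111, 0.3297]
tcp_rot: [[0.999, 0.045, -0.004], [0.045, -0.999, -0.0], [-0.004, -0.0, -1.0]]
force: [-0.1, -0.8, -0.2]
opening: 0.34
grasp_force: 0.0
```

Create rel.py:
```python
import sys,numpy as np
from rig import bot
from scipy.spatial.transform import Rotation as Ro
# rel.py x y z yaw tilt : shift & rotvec from measured pose; yaw = tool y axis heading minus console x.. 
def goal(yaw,tilt):
    s,c=np.sin(np.radians(tilt)),np.cos(np.radians(tilt))
    base=np.array([[0,1,0],[c,0,s],[s,0,-c]])  # tool y->+x, x->+y, z down leaning
    return Ro.from_euler("z",yaw-90,degrees=True).as_matrix()@base
if __name__=="__main__":
    x,y,z,yaw,t=map(float,sys.argv[1:]);s=bot.read_state();R=s["tcp_rot"]
    print(s["position"].round(4),"d",(R.T@(np.array([x,y,z])-s["position"])).round(4),"rv",np.degrees(Ro.from_matrix(R.T@goal(yaw,t)).as_rotvec()).round(1),"J",s["joint_positions"].round(0))
```

```bash
python3 rel.py .49 -.08 .28 92.6 35; python3 rel.py .49 -.08 .28 92.6 0
```

```text
[0.5645 0.111  0.3297] d [-0.0829  0.1874  0.05  ] rv [ 27.2  27.6 -87. ] J [-0. 20. 81. -0. 79. 87.]
[0.5645 0.111  0.3297] d [-0.0829  0.1874  0.05  ] rv [ -0.2   0.2 -90. ] J [-0. 20. 81. -0. 79. 87.]
```

Scaled: 0.05 m is 50, 0.187 m is 187, -87 degrees is -8.7.

send_path(rows=[-83,187,10,2.72,2.76,-8.7,0,-83,187,10,2.72,2.76,-8.7,0,-83,187,10,2.72,2.76,-8.7,0,-83,187,10,2.72,2.76,-8.7,0,-83,187,50,2.72,2.76,-8.7,0,-83,187,50,2.72,2.76,-8.7,0,-83,187,50,2.72,2.76,-8.7,0,-83,187,50,2.72,2.76,-8.7,0,-83,187,50,2.72,2.76,-8.7,0,-83,187,50,2.72,2.76,-8.7,0,-83,187,50,2.72,2.76,-8.7,0,-83,187,50,2.72,2.76,-8.7,0,-83,187,50,2.72,2.76,-8.7,0,-83,187,50,2.72,2.76,-8.7,0])

```text
time_s: 7.5
position: [0.4909, -0.0797, 0.2787]
tcp_rot: [[-0.038, 0.999, -0.024], [0.817, 0.045, 0.574], [0.575, 0.002, -0.818]]
force: [0.6, 0.9, 1.1]
opening: 0.006
grasp_force: 0.0
```

```bash
python3 rel.py .5 0 .108 92.6 35
```

Run:
```python
from rig import bot
from h import *
c=wrist(bot);pickle.dump(c,open("w2.pkl","wb"))
t=bot.capture("top");pickle.dump(t,open("t2.pkl","wb"))
a=cv2.resize(c["color"],(512,384));b=cv2.resize(t["color"][150:230,225:325],(480,384),interpolation=cv2.INTER_CUBIC)[:,:288]
cv2.imwrite("pics/w2.png",np.hstack([a,b])[:,:,::-1])
```

```text
[ 0.4909 -0.0797  0.2787] d [-0.0333  0.0123  0.1852] rv [ 0.1 -0.1  0. ] J [-39.  25.  92.  26.  88. -48.]
```

View pics/w2.png

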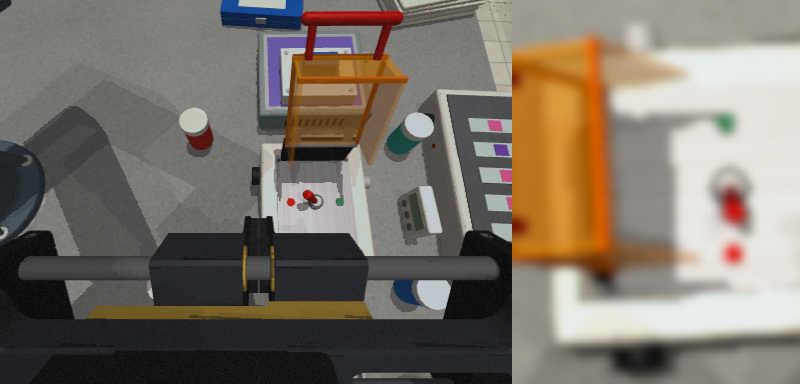

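The guard is open. The toggle's red tip is at (308,195) in the wrist half and (735,208) in the top crop. The red dot is at (291,202) and the green dot at (340,202).

Run:
```python
from h import *
w=pickle.load(open("w2.pkl","rb"));t=pickle.load(open("t2.pkl","rb"))
f=lambda x,y:((x-512)/4.8+225,y/4.8+150)
for n,a,b in(("tip",(308,194.5),(735,207)),("reddot",(291,202),(733,254)),("green",(340,202),(725,123))):
    p,r=tri([ray(w,a),ray(t,f(*b))]);print(n,p.round(4),np.round(r,4),onz(t,f(*b),.078).round(4),onz(w,a,.078).round(4))
```

```text
tip [ 0.5541 -0.0078  0.1235] [0.0004 0.0004] [ 0.5599 -0.0098  0.078 ] [0.562  0.0053 0.078 ]
reddot [ 0.5351 -0.0083  0.0819] [0.0012 0.0012] [ 0.5343 -0.0084  0.078 ] [ 0.5367 -0.0074  0.078 ]
green [ 0.6063 -0.0051  0.0838] [0.0011 0.0011] [ 0.6062 -0.0049  0.078 ] [ 0.6091 -0.0041  0.078 ]
```

Scaled: 0.185 m is 185, -0.035 m is -35.

send_path(rows=[-9,4,46,0,0,0,0,-18,8,92,0,0,0,0,-27,12,138,0,0,0,0,-35,12,185,0,0,0,0,-35,12,185,0,0,0,0])

```text
time_s: 8.1
position: [0.496, 0.0027, 0.1046]
tcp_rot: [[-0.035, 0.999, -0.033], [0.815, 0.048, 0.578], [0.579, -0.007, -0.816]]
force: [-1.0, 0.2, -0.0]
opening: 0.006
grasp_force: 0.0
```

send_path(rows=[0,20,0,0,0,0,0,0,30,0,0,0,0,0,0,40,0,0,0,0,0,0,50,0,0,0,0,0,0,55,0,0,0,0,0,0,60,0,0,0,0,0,0,60,0,0,0,0,0])

```text
time_s: 8.8
position: [0.561, 0.0012, 0.1084]
tcp_rot: [[-0.04, 0.999, -0.022], [0.819, 0.045, 0.573], [0.573, 0.005, -0.82]]
force: [-0.6, 0.1, 0.1]
opening: 0.005
grasp_force: 0.2
```

send_path(rows=[0,4,0,0,0,0,0,0,8,0,0,0,0,0,0,8,0,0,0,0,0])

```text
time_s: 9.1
position: [0.5683, 0.0017, 0.1079]
tcp_rot: [[-0.04, 0.999, -0.023], [0.818, 0.046, 0.573], [0.573, 0.004, -0.819]]
force: [-2.7, -0.3, 0.0]
opening: 0.005
grasp_force: 1.0
```

Scaled: 0.006 m is 6, 0.003 m is 3.

send_path(rows=[0,3,0,0,0,0,0,0,6,0,0,0,0,0,0,6,0,0,0,0,0])

```text
time_s: 9.4
position: [0.5692, 0.0021, 0.1076]
tcp_rot: [[-0.039, 0.999, -0.034], [0.818, 0.052, 0.573], [0.574, -0.006, -0.819]]
force: [-12.0, -6.3, 4.0]
opening: 0.008
grasp_force: 7.1
```

send_path(rows=[0,3,0,0,0,0,0,0,6,0,0,0,0,0,0,6,0,0,0,0,0])

```text
time_s: 9.7
position: [0.5698, 0.0023, 0.1075]
tcp_rot: [[-0.038, 0.998, -0.046], [0.817, 0.058, 0.574], [0.576, -0.016, -0.818]]
force: [-21.8, -11.5, 10.0]
opening: 0.004
grasp_force: 13.4
```

The push has stalled at the stop, at the predicted x. I'll retreat and check.

Scaled: -0.06 m is -60, -0.2 m is -200.

send_path(rows=[0,-30,0,0,0,0,0,0,-50,-20,0,0,0,0,0,-50,-60,0,0,0,0,0,-50,-110,0,0,0,0,0,-50,-160,0,0,0,0,0,-50,-200,0,0,0,0,0,-50,-200,0,0,0,0])

```text
time_s: 10.4
position: [0.5388, -0.1192, 0.2764]
tcp_rot: [[-0.043, 0.999, -0.01], [0.823, 0.041, 0.566], [0.566, 0.016, -0.824]]
force: [0.1, 0.7, 0.5]
opening: 0.008
grasp_force: 0.0
```

Run:
```python
from rig import bot
from h import *
c=wrist(bot);pickle.dump(c,open("w3.pkl","wb"))
t=bot.capture("top");pickle.dump(t,open("t3.pkl","wb"))
a=cv2.resize(c["color"],(512,384));b=cv2.resize(t["color"][150:230,225:325],(480,384),interpolation=cv2.INTER_CUBIC)[:,:288]
cv2.imwrite("pics/w3.png",np.hstack([a,b])[:,:,::-1])
```

```bash
sed -i 's/^    x,y,z,yaw/    x,y,z,yaw/' rel.py; python3 rel.py .5645 .112 .335 2.6 0
```

```text
[ 0.5357 -0.1152  0.2725] d [0.2207 0.0392 0.0781] rv [-27.  -27.7  87. ] J [-39.  30.  84.  26.  91. -47.]
```

View pics/w3.png

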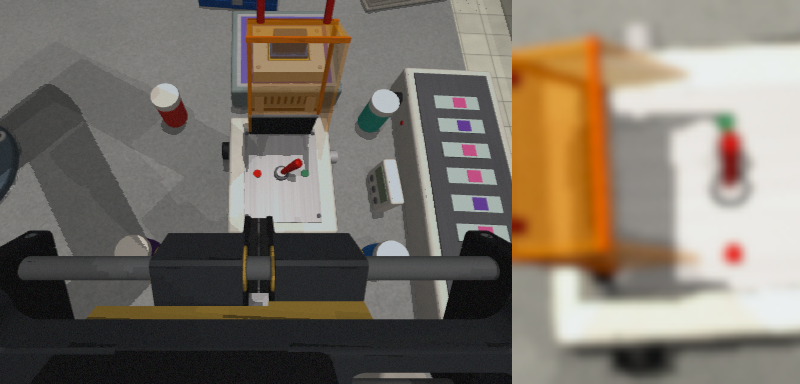

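The toggle now leans over to the green dot: tip at (298,162) in the wrist half and about (732,142) in the top crop. I'll return to above the bar.

Run:
```python
from h import *
w=pickle.load(open("w3.pkl","rb"));t=pickle.load(open("t3.pkl","rb"))
p,r=tri([ray(w,(298,162)),ray(t,((732-512)/4.8+225,140/4.8+150))]);print("tip",p.round(4),np.round(r,4))
```

```text
tip [ 0.5894 -0.0066  0.1283] [0.0005 0.0005]
```

send_path(rows=[40,0,-57,0,0,0,0.35,60,5,-60,-0.5,-0.5,1.5,0.35,221,39,78,-2.7,-2.77,8.7,0.35,221,39,78,-2.7,-2.77,8.7,0.35,221,39,78,-2.7,-2.77,8.7,0.35,221,39,78,-2.7,-2.77,8.7,0.35,221,39,78,-2.7,-2.77,8.7,0.35,221,39,78,-2.7,-2.77,8.7,0.35,221,39,78,-2.7,-2.77,8.7,0.35,221,39,78,-2.7,-2.77,8.7,0.35,221,39,78,-2.7,-2.77,8.7,0.35,221,39,78,-2.7,-2.77,8.7,0.35,221,39,78,-2.7,-2.77,8.7,0.35,221,39,78,-2.7,-2.77,8.7,0.35])

```text
time_s: 11.9
position: [0.5624, 0.1147, 0.3325]
tcp_rot: [[0.999, 0.05, -0.007], [0.05, -0.999, 0.002], [-0.007, -0.002, -1.0]]
force: [-0.9, -0.7, -0.3]
opening: 0.347
grasp_force: 0.0
```

```bash
python3 rel.py .5655 .1125 .2625 2.6 0
```

```text
[0.5624 0.1147 0.3325] d [0.0035 0.0025 0.07  ] rv [-0.1  0.4  0.3] J [ 0. 20. 81.  0. 79. 87.]
```

The tip is at x = 0.589, as expected for off. Now I'll grip the bar again.

send_path(rows=[0,2,35,0,0,0,0.35,0,2,70,0,0,0,0.35,0,2,70,0,0,0,0.35,0,2,70,0,0,0,0,0,2,70,0,0,0,0,0,2,70,0,0,0,0,0,2,70,0,0,0,0])

```text
time_s: 12.6
position: [0.5643, 0.1112, 0.2668]
tcp_rot: [[0.999, 0.047, 0.001], [0.047, -0.999, 0.002], [0.001, -0.002, -1.0]]
force: [0.5, 0.8, 2.7]
opening: 0.114
grasp_force: 30.0
```

Scaled: 0.158 m is 158, 0.148 m is 148.

send_path(rows=[0,12.5,-4,0,0,0,0,0,25,-7,0,0,0,0,0,38,-9,0,0,0,0,0,51,-9.5,0,0,0,0,0,64.5,-9,0,0,0,0,0,77.5,-7.5,0,0,0,0,0,90,-5,0,0,0,0,0,103,-1,0,0,0,0,0,115,4,0,0,0,0,0,127,10,0,0,0,0,0,138,17,0,0,0,0,0,148,25,0,0,0,0,0,158,34,0,0,0,0,0,158,34,0,0,0,0])

```text
time_s: 14.0
position: [0.5704, -0.0488, 0.229]
tcp_rot: [[0.999, 0.046, -0.004], [0.046, -0.999, -0.0], [-0.004, -0.0, -1.0]]
force: [4.3, 0.1, 0.6]
opening: 0.112
grasp_force: 30.0
```

Units first: shifts go in mm and turns go in units of 10 degrees. So 0.122 m is 122, 0.119 m is 119.

send_path(rows=[0,9,9,0,0,0,0,0,17,20,0,0,0,0,0,24,31,0,0,0,0,0,30,42,0,0,0,0,0,35,55,0,0,0,0,0,39.5,67,0,0,0,0,0,42.5,80,0,0,0,0,0,44,93,0,0,0,0,0,44.5,106,0,0,0,0,0,44.5,119,0,0,0,0,0,44.5,122,0,0,0,0,0,44.5,122,0,0,0,0])

```text
time_s: 15.2
position: [0.5723, -0.0905, 0.1115]
tcp_rot: [[0.999, 0.048, -0.002], [0.048, -0.999, 0.001], [-0.002, -0.001, -1.0]]
force: [-2.7, 6.9, 21.3]
opening: 0.118
grasp_force: 30.0
```

send_path(rows=[0,0,3,0,0,0,0,0,0,6,0,0,0,0,0,0,6,0,0,0,0])

```text
time_s: 15.5
position: [0.573, -0.0904, 0.1093]
tcp_rot: [[0.999, 0.048, 0.0], [0.048, -0.999, 0.0], [0.0, -0.0, -1.0]]
force: [-7.5, 9.7, 43.6]
opening: 0.117
grasp_force: 30.0
```

The guard is pressed shut: the arm stalled with 21 to 44 N at the bar's shut height. I'll release, rise and go above the block, taking a picture there.

send_path(rows=[0,0,-4,0,0,0,0.34,0,0,-6,0,0,0,0.34,0,0,-6,0,0,0,0.34,0,0,-50,0,0,0,0.34,0,0,-100,0,0,0,0.34,0,0,-150,0,0,0,0.34,20,-50,-150,0,0,0,0.34,20,-310,-150,0,0,0,1,20,-310,-150,0,0,0,1,20,-310,-150,0,0,0,1,20,-310,-150,0,0,0,1,20,-310,-150,0,0,0,1,20,-310,-150,0,0,0,1,20,-310,-150,0,0,0,1,20,-310,-150,0,0,0,1])

```text
time_s: 17.0
position: [0.5779, 0.2178, 0.2518]
tcp_rot: [[0.999, 0.047, -0.005], [0.047, -0.999, -0.001], [-0.005, 0.001, -1.0]]
force: [0.1, -0.9, 0.2]
opening: 0.956
grasp_force: 0.0
```

Run:
```python
from rig import bot
from h import *
c=wrist(bot);pickle.dump(c,open("w4.pkl","wb"))
t=bot.capture("top");pickle.dump(t,open("t4.pkl","wb"))
cv2.imwrite("pics/w4.png",cv2.resize(c["color"][:,:,::-1],(800,600)))
for b in blobs(c,(105,150,40),(125,255,255),300)[:3]: print(cv2.minAreaRect(b))
sc=bot.capture("scene");w1=pickle.load(open("w1.pkl","rb"));d=pickle.load(open("caps.pkl","rb"))
for n,x,k in(("scene",sc,"scene"),):
    a,b=x["color"][130:230,190:300].astype(int),d[k]["color"][130:230,190:300].astype(int)
    print("scene diff around console",np.abs(a-b).mean(),(np.abs(a-b).max(2)>40).sum())
```

```text
((106.7505874633789, 206.3856658935547), (101.09223175048828, 66.32039642333984), 86.72950744628906)
((249.5, 167.0), (31.0, 52.0), 0.0)
((499.5, 58.5), (35.0, 23.0), 90.0)
scene diff around console 14.25260606060606 1016
```

View pics/w4.png

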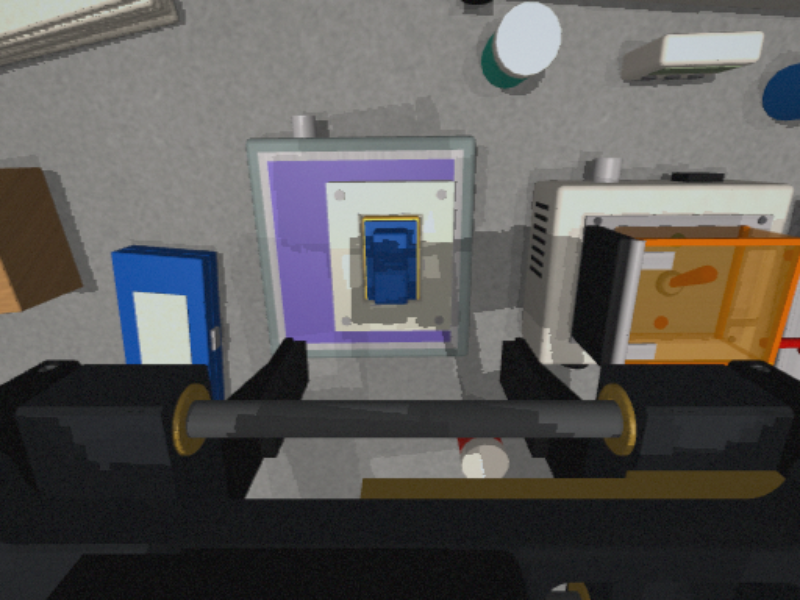

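The guard lies shut over the toggle, hood at (630–800, 230–365). The mould is at (328–458, 181–332), with the block's blue carrier at (363–420, 220–303). I'll zoom in with contrast for the rib.

Run:
```python
from h import *
w=pickle.load(open("w4.pkl","rb"));t=pickle.load(open("t4.pkl","rb"));d=pickle.load(open("caps.pkl","rb"))
g=lambda a:np.clip(255*(a/255.)**.5,0,255).astype(np.uint8)
a=cv2.resize(g(w["color"][105:225,200:300]),(500,600),interpolation=cv2.INTER_CUBIC)
b=cv2.resize(g(d["top"]["color"][160:216,155:211]),(300,300),interpolation=cv2.INTER_CUBIC)
c=cv2.resize(g(t["color"][150:230,250:330]),(300,300),interpolation=cv2.INTER_CUBIC)
cv2.imwrite("pics/z.png",np.hstack([a,np.vstack([b,c])])[:,:,::-1])
```

```text
(no output)
```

View pics/z.png

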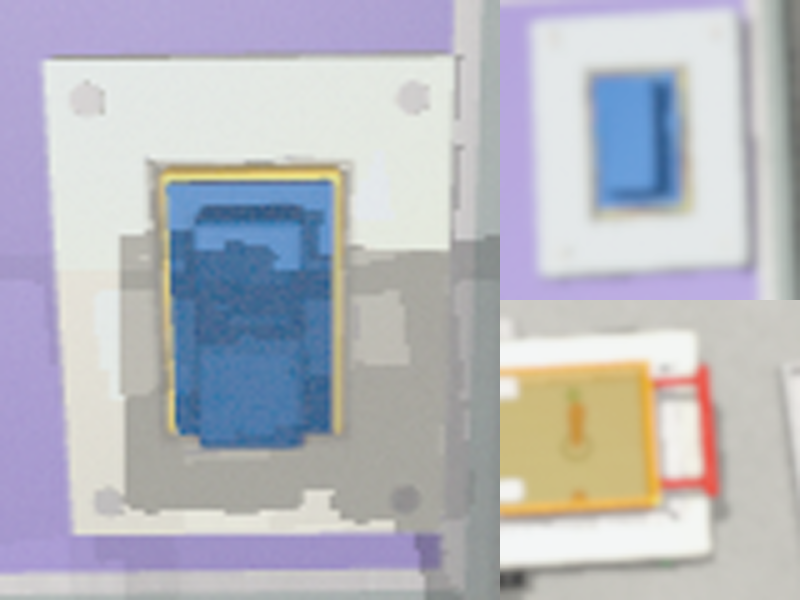

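In the zoom, the rib top has corners (195,222), (304,220), (302,447), (200,447) on the left. In the top crop it spans x 594–656 and y 77–188. The lower right shows the bar back in its original place, with the toggle towards green.

Run:
```python
from h import *
w=pickle.load(open("w4.pkl","rb"));t=pickle.load(open("t4.pkl","rb"));d=pickle.load(open("caps.pkl","rb"))["top"]
W=lambda x,y:(x/5+200,y/5+105);T=lambda x,y:((x-500)/5.357+155,y/5.357+160)
print("rib ctr",tri([ray(w,W(250,334)),ray(d,T(625,133))]))
for q in((195,222),(304,220),(302,447),(200,447)):print(onz(w,W(*q),.110).round(4))
print("mould TL TR BL tri",[tri([ray(w,W(*a)),ray(d,T(*b))])[0].round(4) for a,b in(((45,60),(531,22)),((453,57),(737,10)),((73,533),(541,276)))])
print("slab",[onz(w,W(*q),.078).round(4) for q in((163,170),(341,168),(341,433),(171,435))])
k=lambda x,y:((x-500)/3.75+250,(y-300)/3.75+150)
print("bar now",[onz(t,k(*q),.125).round(4) for q in((705,367),(711,495))], "before",[onz(d,(a/2.963+130,b/2.963+145),.125).round(4) for a,b in((519,68),(525,168))])
def red(c):
    h=cv2.cvtColor(c["color"],cv2.COLOR_RGB2HSV);m=cv2.inRange(h,np.array((0,170,100)),np.array((4,255,255)));m[:, :296]=0;m[:,315:]=0;m[:160]=0;m[210:]=0
    M=cv2.moments(m);return M["m10"]/M["m00"],M["m01"]/M["m00"],m.sum()/255
print("red mask",red(d),red(t))
```

```bash
python3 rel.py .579 .226 .16 3.1 0
```

```text
rib ctr (array([0.579657  , 0.22789364, 0.1064432 ]), [np.float64(0.0005050163371009391), np.float64(0.0005050163371009463)])
[0.6069 0.2411 0.11  ]
[0.6085 0.216  0.11  ]
[0.5531 0.2137 0.11  ]
[0.5519 0.2384 0.11  ]
mould TL TR BL tri [array([0.6392, 0.2811, 0.0771]), array([0.6448, 0.1803, 0.0744]), array([0.5137, 0.2739, 0.078 ])]
slab [array([0.6138, 0.2514, 0.078 ]), array([0.6165, 0.2067, 0.078 ]), array([0.5461, 0.2025, 0.078 ]), array([0.5434, 0.248 , 0.078 ])]
bar now [array([ 0.6175, -0.0919,  0.125 ]), array([ 0.5315, -0.094 ,  0.125 ])] before [array([ 0.6173, -0.0932,  0.125 ]), array([ 0.5322, -0.0963,  0.125 ])]
red mask (304.0075187969925, 186.25563909774436, np.float64(133.0)) (304.0687022900763, 186.4351145038168, np.float64(131.0))
[0.5784 0.217  0.2526] d [ 0.0013 -0.009   0.0926] rv [-0.   0.2 -0.6] J [10. 28. 81.  0. 71. 98.]
```

Scaled: -0.01 m is -10, 0.001 m is 1.

send_path(rows=[1,-10,45,0,0,0,0.6,1,-10,90,0,0,0,0.6,1,-10,130,0,0,0,0.6,1,-10,150,0,0,0,0.6,1,-10,163,0,0,0,0.6,1,-10,163,0,0,0,0.6])

```text
time_s: 17.75
position: [0.5775, 0.2279, 0.0884]
tcp_rot: [[0.999, 0.045, -0.006], [0.045, -0.999, 0.0], [-0.006, -0.0, -1.0]]
force: [-0.4, -0.1, 0.5]
opening: 0.616
grasp_force: 0.0
```

send_path(rows=[0,0,0,0,0,0,0,0,0,0,0,0,0,0,0,0,0,0,0,0,0,0,0,0,0,0,0,0,0,0,0,0,0,0,0,0,0,0,0,0,0,0])

```text
time_s: 18.35
position: [0.5787, 0.2294, 0.0911]
tcp_rot: [[0.999, 0.047, -0.001], [0.047, -0.999, 0.001], [-0.001, -0.001, -1.0]]
force: [-1.2, -0.2, 5.0]
opening: 0.298
grasp_force: 30.0
```

Gripped, with an opening of 26 mm. Now I'll lift straight up.

Scaled: -0.15 m is -150, -0.12 m is -120.

send_path(rows=[0,0,-5,0,0,0,0,0,0,-12,0,0,0,0,0,0,-20,0,0,0,0,0,0,-30,0,0,0,0,0,0,-50,0,0,0,0,0,0,-80,0,0,0,0,0,0,-120,0,0,0,0,0,0,-150,0,0,0,0,0,0,-150,0,0,0,0])

```text
time_s: 19.25
position: [0.5819, 0.2301, 0.2462]
tcp_rot: [[0.999, 0.047, 0.009], [0.047, -0.999, 0.003], [0.009, -0.003, -1.0]]
force: [0.3, 0.2, -0.7]
opening: 0.296
grasp_force: 30.0
```

Run:
```python
from rig import bot
from h import *
t=bot.capture("top");pickle.dump(t,open("t5.pkl","wb"));d=pickle.load(open("caps.pkl","rb"))["top"]
for c in (d,t): # white mould bbox
    for b in blobs(c,(0,0,190),(180,40,255),300):
        r=cv2.minAreaRect(b)
        if 160<r[0][0]<200 and 160<r[0][1]<215:print(r)
# tray centre + free spot
c=np.array([.5362,-.2498]);a=np.radians(6.2)
R=np.array([[np.cos(a),-np.sin(a)],[np.sin(a),np.cos(a)]]);print("spot",c+R@[-.055,0])
w=pickle.load(open("w1.pkl","rb"))
print("tray far corners w1",[onz(w,np.array(q)*.64,.02).round(4) for q in((517,183),(690,173))])
```

```bash
python3 rel.py .4815 -.2557 .23 6.2 0
```

```text
((179.83297729492188, 185.8257598876953), (46.95151901245117, 37.733768463134766), 87.39744567871094)
spot [ 0.4815217  -0.25573996]
tray far corners w1 [array([ 0.6393, -0.1608,  0.02  ]), array([ 0.6548, -0.3134,  0.02  ])]
[0.5802 0.2296 0.2434] d [-0.1214  0.4802  0.0119] rv [-0.1 -0.2 -3.5] J [11. 29. 81.  0. 70. 99.]
```

Run:
```python
from h import *
d=pickle.load(open("caps.pkl","rb"))["top"];w=pickle.load(open("w1.pkl","rb"))
for a,b in(((580,68),(517,183)),((738,50),(690,173))):print(tri([ray(d,(a[0]/2.963+130,a[1]/2.963+145)),ray(w,np.array(b)*.64)]))
```

```text
(array([ 0.63882551, -0.16584436,  0.00352282]), [np.float64(0.0006718680119801083), np.float64(0.0006718680119800903)])
(array([ 0.65356783, -0.31299671,  0.01913561]), [np.float64(0.001457322889350608), np.float64(0.0014573228893504557)])
```

send_path(rows=[-12,48,0,0,0,-0.35,0,-24,96,0,0,0,-0.35,0,-36,144,0,0,0,-0.35,0,-48,192,0,0,0,-0.35,0,-60,240,0,0,0,-0.35,0,-72,288,0,0,0,-0.35,0,-84,336,0,0,0,-0.35,0,-96,384,0,0,0,-0.35,0,-108,430,0,0,0,-0.35,0,-118,460,0,0,0,-0.35,0,-121,475,0,0,0,-0.35,0,-121,480,0,0,0,-0.35,0,-121,480,0,0,0,-0.35,0,-121,480,0,0,0,-0.35,0])

```text
time_s: 20.7
position: [0.4804, -0.2542, 0.2395]
tcp_rot: [[0.994, 0.109, -0.004], [0.109, -0.994, 0.002], [-0.004, -0.003, -1.0]]
force: [-0.3, 0.5, -0.6]
opening: 0.297
grasp_force: 30.0
```

Run:
```python
from rig import bot
from h import *
c=wrist(bot);pickle.dump(c,open("w5.pkl","wb"))
cv2.imwrite("pics/w5.png",cv2.resize(c["color"][:,:,::-1],(800,600)))
print(bot.read_state()["position"])
```

```text
[ 0.48044127 -0.25405866  0.23960203]
```

View pics/w5.png

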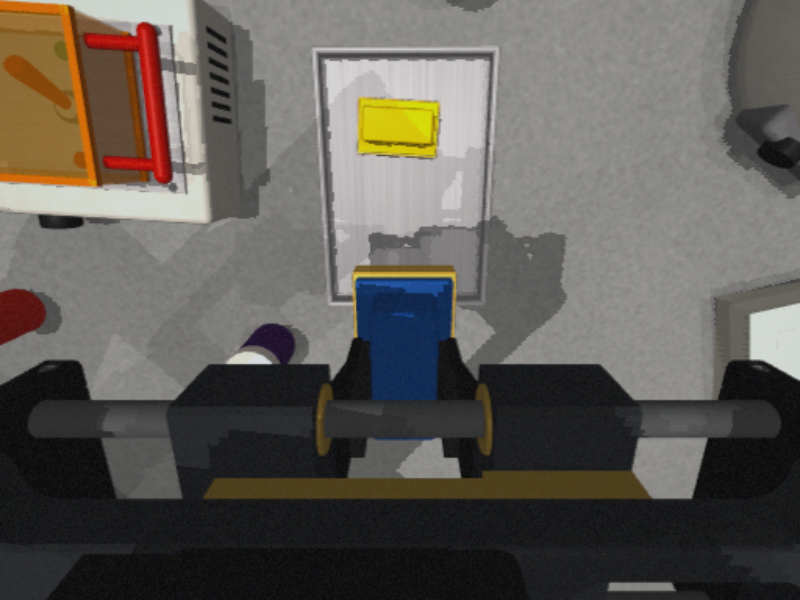

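The block is held level. The tray rim corners are at (315,49), (497,47), (484,302) and (330,304), and the yellow block is well clear at (398,128). The guard is shut with its bar at (155,100).

Run:
```python
from h import *
w=pickle.load(open("w5.pkl","rb"));d=pickle.load(open("caps.pkl","rb"))["top"]
px=((315,49),(497,47),(484,302),(330,304));tp=((580,68),(738,50),(775,282),(613,300))
P=np.array([onz(w,np.array(q)*.64,.02) for q in px]);print(P.round(4),P.mean(0).round(4))
v=P[0]+P[1]-P[2]-P[3];print("yaw",np.degrees(np.arctan2(v[1],v[0])),"len",np.linalg.norm(v)/2,np.linalg.norm(P[0]-P[1]))
for a,b in zip(tp,px):
    p,r=tri([ray(d,(a[0]/2.963+130,a[1]/2.963+145)),ray(w,np.array(b)*.64)]);print("tri",p.round(4),np.round(r,4))
c=P.mean(0)[:2]*.5+.5*np.array([.5365,-.2495]);a=np.radians(6.2);print("spot",c+np.array([[np.cos(a),-np.sin(a)],[np.sin(a),np.cos(a)]])@[-.055,0])
# underside of held block: far lower slab edge in wrist tool frame
```

```bash
python3 rel.py .4825 -.2545 .05 6.2 0
```

```text
[[ 0.6391 -0.1637  0.02  ]
 [ 0.6568 -0.3108  0.02  ]
 [ 0.4386 -0.3374  0.02  ]
 [ 0.4199 -0.1883  0.02  ]] [ 0.5386 -0.25    0.02  ]
yaw 6.687603867191653 len 0.2201959406820692 0.1481729445651532
tri [ 0.6376 -0.1637  0.0199] [0.0015 0.0015]
tri [ 0.6505 -0.307   0.0381] [0.002 0.002]
tri [ 0.436  -0.3392  0.0119] [0.0002 0.0002]
tri [ 0.4203 -0.188   0.0201] [0.0005 0.0005]
spot [ 0.48287818 -0.25570914]
[ 0.4804 -0.2541  0.2396] d [0.0027 0.0012 0.1896] rv [-0.1  0.2  0.1] J [-40.  23.  93.  -0.  65.  44.]
```

send_path(rows=[2,1,40,0,0,0,0,2,1,80,0,0,0,0,2,1,120,0,0,0,0,2,1,155,0,0,0,0,2,1,180,0,0,0,0,2,1,195,0,0,0,0,2,1,200,0,0,0,0,2,1,200,0,0,0,0])

```text
time_s: 21.55
position: [0.4819, -0.2554, 0.0395]
tcp_rot: [[0.994, 0.109, -0.004], [0.109, -0.994, 0.002], [-0.004, -0.002, -1.0]]
force: [0.7, 0.0, -1.0]
opening: 0.296
grasp_force: 30.0
```

send_path(rows=[0,0,2,0,0,0,0,0,0,4,0,0,0,0,0,0,5,0,0,0,0,0,0,6,0,0,0,0,0,0,6,0,0,0,0])

```text
time_s: 22.05
position: [0.4818, -0.2566, 0.034]
tcp_rot: [[0.994, 0.108, -0.003], [0.108, -0.994, 0.001], [-0.003, -0.001, -1.0]]
force: [0.2, -0.6, -0.5]
opening: 0.298
grasp_force: 30.0
```

Scaled: 0.003 m is 3, 0.002 m is 2.

send_path(rows=[0,0,1,0,0,0,0,0,0,2,0,0,0,0,0,0,3,0,0,0,0,0,0,3,0,0,0,0])

```text
time_s: 22.45
position: [0.4816, -0.2564, 0.0306]
tcp_rot: [[0.994, 0.108, -0.003], [0.108, -0.994, 0.001], [-0.003, -0.002, -1.0]]
force: [0.1, -0.4, -0.5]
opening: 0.299
grasp_force: 30.0
```

send_path(rows=[0,0,1,0,0,0,0,0,0,1.5,0,0,0,0,0,0,1.5,0,0,0,0])

```text
time_s: 22.75
position: [0.4817, -0.2565, 0.03]
tcp_rot: [[0.994, 0.108, -0.003], [0.108, -0.994, 0.001], [-0.003, -0.001, -1.0]]
force: [-1.3, 0.5, 5.1]
opening: 0.297
grasp_force: 30.0
```

Contact: 5 N at the expected height. I'll release and rise.

send_path(rows=[0,0,0,0,0,0,0.4,0,0,0,0,0,0,0.5,0,0,0,0,0,0,0.6,0,0,0,0,0,0,0.6,0,0,-10,0,0,0,0.6,0,0,-30,0,0,0,0.6,0,0,-60,0,0,0,0.6,0,0,-100,0,0,0,0.6,0,0,-150,0,0,0,0.6,0,0,-200,0,0,0,0.6,-60,0,-220,0,0,0,0.6,-60,0,-220,0,0,0,0.6,-60,0,-220,0,0,0,0.6,-60,0,-220,0,0,0,0.6])

```text
time_s: 24.15
position: [0.4229, -0.2631, 0.2492]
tcp_rot: [[0.994, 0.107, -0.003], [0.107, -0.994, 0.001], [-0.003, -0.002, -1.0]]
force: [-0.0, 0.1, -0.3]
opening: 0.599
grasp_force: 0.0
```

Run:
```python
from rig import bot
from h import *
c=wrist(bot);t=bot.capture("scene");o=pickle.load(open("caps.pkl","rb"))["scene"]
a=cv2.resize(c["color"],(400,300));b=cv2.resize(t["color"][90:240,150:350],(400,300));e=cv2.resize(o["color"][90:240,150:350],(400,300))
cv2.imwrite("pics/fin.png",np.vstack([np.hstack([a,a*0]),np.hstack([e,b])])[:,:,::-1])
print(bot.read_state()["force"],bot.read_state()["time_s"])
for n,c in(("old",o),("new",t)):
    for k,lo,hi in(("yellow",(24,150,100),(34,255,255)),("white",(0,0,190),(180,40,255))):
        for q in blobs(c,lo,hi,100):
            r=cv2.minAreaRect(q)
            if 150<r[0][0]<350 and 120<r[0][1]<260:print(n,k,np.round(r[0],1),np.round(r[1],1))
```

```text
[ 0.11522998 -0.68368405 -0.34966105] 24.25
old yellow [190.8 166.1] [18.4 11.6]
old white [311.  216.5] [29.9 33.4]
old white [252.1 197.6] [33.1 68.2]
old white [259.5 247. ] [12. 12.]
new yellow [190.8 165.9] [18.3 11.6]
new white [311.1 216.4] [30.4 34. ]
new white [249.4 184.1] [56.9 41. ]
new white [259.5 247. ] [12. 13.]
new white [192.  205.5] [11. 12.]
```

View pics/fin.png

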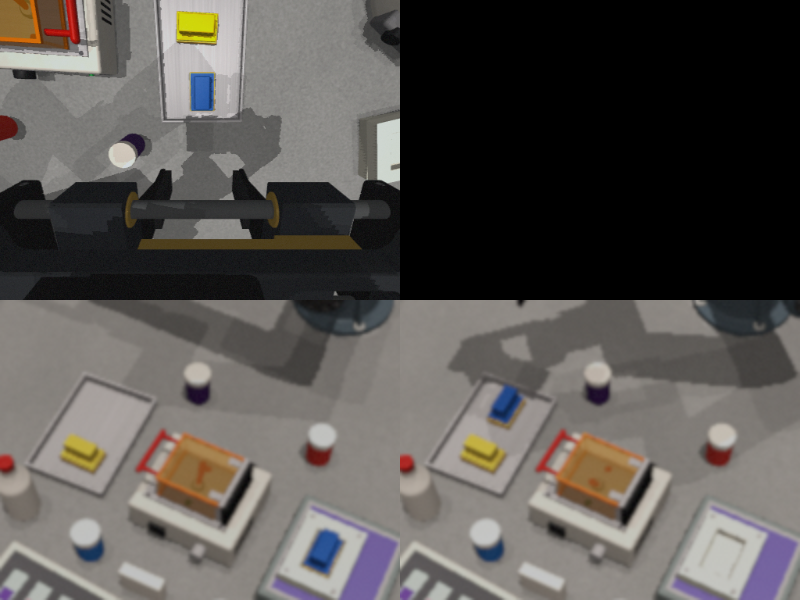

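The block stands flat in the free half of the tray, at (203,91) in the wrist view. The guard is shut and the mould, yellow block and tray haven't moved. Handing in.

```bash
python3 -c "
from rig import bot
print(bot.hand_in())"
```

```text
the job is handed in; nothing more can be done
None
```

The job is handed in at about 24 s: the lamp is off, the guard is shut over the toggle, and the blue-carrier block stands flat in the free half of the tray, with the mould, tray and yellow block unmoved in the camera check.

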